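Lay the tall angle bracket down against the stop blocks

ROBOT

A 6-joint arm with a two-finger parallel gripper is mounted at the origin on the work surface. World frame = base frame: x ahead of the robot, y to its left, z up, the work surface at z = 0. Lengths are in m, angles in rad, forces in N, time in s.
With the tool pointing down it reaches from about 0.35 to 0.775 m from the base axis. Payload 7.3 kg.
Tool frame: the origin (TCP) lies at the centre of the arm's flange, where the gripper is bolted on; the fingertips stand 178 mm ahead of it and the grasp point (between the pads) lies 159 mm ahead of it; z points along the fingers, y is the line along which they close (so a half turn about z gives the same grasp; the last joint's range is limited). The gripper opens to 92 mm and grips with 3 to 60 N. Pads are 19 mm wide; open, the fingers measure 130 mm over their backs; the gripper's body (75 mm by 190 mm) begins 47 mm behind the grasp point.
Start: joints at [1.201, 0.342, 1.524, -0, 1.275, -0.146], TCP at [0.116, 0.512, 0.405] pointing down, gripper open.
Joint ranges: [-2.53, 2.53], [-0.77, 2.02], [0.04, 2.7], [-1, 4.14], [0.28, 2.66], [-3.11, 3.11]. Speed limits (rad/s): [2.57, 2.57, 3.14, 3.14, 3.14, 3.14].

INTERFACE

Orientations are given as [roll, pitch, yaw] about the fixed x, y, z axes, in that order (R = Rz(yaw) Ry(pitch) Rx(roll)).
In Python, from cell import robot gives the robot as it stands.
- The arm moves only by the shell command python3 -m pendant 'ROWS' [OPENING] [FORCE]. ROWS is a JSON object with one list for each field, all of the same length, 1 to 8, a row being the entries at one place: sx, sy, sz (the shift in parts of the range, where 1.0 means 60 cm), ax, ay, az (a rotation vector in shares of 2 pi rad (1.0 is 2 pi rad)); each row shifts and turns the commanded pose from where the row before left it, along the tool's axes as they then stand; what a row does not reach is not made up. A row lasts 1/12 s, in which the tool goes at most 0.0417 m and 0.125 rad, less where a joint would pass 70% of its speed; a pose out of reach is approached as far as the arm can. OPENING is the finger opening in m, set as the command begins (- or left out keeps the last). The fingers move at their own pace and stop on an object; FORCE is the grip in N (left out, the last holds). Time passes only in rows, so rows that do not move let the fingers close. It prints the time, the measured TCP pose, the force, the opening and the grip force at its end. A shift or turn number past 1, either way, is cut back to 1. Input that does not fit is refused with a message, and nothing moves.
- robot.observe(): the state, without advancing time (a new reading comes with each control period).
- robot.read_camera(name): name is "side" or "top" or "wrist"; returns a dict with "image" (384x512x3 uint8, red, green, blue), "fx", "fy", "cx", "cy" (pixels), "pose" (4x4, takes a point from camera to world coordinates). Camera axes: x right, y down, z forward; pixel columns grow to the right and rows downward; lengths in m; the calibration is good to about 2 mm. A picture is of the moment at which its call begins. There is no depth.
- robot.hand_in(): hands the job in; it is judged then, once.
The state is a dict: "time": time; "qpos": joint angles; "qvel": joint speeds; "joint_efforts": joint torques, N m; "tool_pos": TCP position; "tool_rot": TCP orientation; "contact_force": force on the tool from outside, world axes, zero at the start; "torque": the same for the moment, N m; "opening": finger opening in m; "grip_force": force on a finger pad.
Only numpy, scipy, OpenCV 4.12 (cv2) and the standard library are available. Lean on these libraries where they do the work, as an engineer would, in place of code of your own. Each camera call takes 0.05 s, during which the arm holds its last target. There are 200 camera calls.

TASK

Tip the tall angle bracket over towards the two stop blocks, so that it comes to lie on the flat outer face of its leg in the gap between them, lowering it gently all the way instead of letting it drop. Then push it forwards along the bench until its upright base plate sits squarely against both stop blocks. Use only the outside of the fingers: do not grip, lift or carry the bracket, and leave everything else where it stands.

Things in the scene. Friction and masses are not known exactly. Their poses are not given: they have to be found in the camera images.
- bracket: Tall loose aluminium angle bracket, an L from the side, 0.36-0.64 kg. Origin: middle of its heel, the lower front edge of the base plate, on the bench; it turns over this edge. Own x forwards to the stops, z up the leg. Base plate x -100..0, y +-67.5, z 0..8 mm; leg x -8..0, y +-30, z 8..180 mm. Lying down: own z points to the stops, x down.
- leg_top (a point): Middle of the top end of the bracket's leg: 180 mm above the origin along own z, 4 mm behind it. The inside of the L looks back (own -x) and up, open to fingers from above. Centre of mass 30 mm behind the heel, 43 mm up: it balances at about 35 degrees of forward lean and falls by itself beyond.
- base_rear (a point): Middle of the rear edge of the base plate, on its top (inner) face: 100 mm behind the heel, 8 mm up. When the bracket lies on the outer face of its leg the base plate stands upright, 100 mm high and 135 wide; that inner face, now 8 mm ahead of the origin, is what meets the stop blocks.
- stops: Pair of fixed dark steel blocks, each 40 long (x), 35 wide, 30 mm high, at y = +-50 to +-85 mm: gap 100 mm. Origin on the bench, mid-gap, level with their faces that look at the bracket; own x points away from the bracket. The bracket starts with its heel 20-55 mm before these faces, up to 5 degrees and 6 mm askew, so tipped straight forwards its leg falls into the gap.
- sample0: Loose black moulded sample puck, 32 diameter, 22 mm high, standing left of the stops. Bystander. Origin: centre of its underside.
- sample1: Loose black moulded sample puck, 32 diameter, 22 mm high, standing right of the stops. Bystander. Origin: centre of its underside.
- sample2: Loose black moulded sample puck, 32 diameter, 22 mm high, standing to the right, level with the bracket. Bystander. Origin: centre of its underside.
- sample3: Loose black moulded sample puck, 32 diameter, 22 mm high, standing to the left, level with the bracket. Bystander. Origin: centre of its underside.
- suspension: Loose white plastic bottle, 60 diameter, 160 mm high, standing to the right. Bystander. Origin: centre of its underside.
- jar: Loose amber jar with black cap, 64 diameter, 70 mm high, standing far left. Bystander. Origin: centre of its underside.
Things that resemble listed ones, but are neither listed nor needed, are in the scene too. What is shaped like the bracket but purple or turquoise is not meant.

How it is judged:
At the end, for the whole second after the job is handed in: The bracket lies at rest, flat on the outer face of its leg (within 5 degrees) in the gap, its base plate upright with its inner face within 4 mm of the plane of the stop faces and square to them within 0.05 rad (angle between bracket's own x axis and vertical above 3.05 rad and x of bracket in the frame of stops between -0.012 and -0.003 m and y of bracket in the frame of stops between -0.022 and 0.022 m and angle between the z axis of bracket and the x axis of stops, either way round below 0.05 rad and height (world z) of bracket below 0.006 m and linear speed of bracket below 0.01 m/s); the robot touches nothing.
It fails at once if the bracket is dropped, flung or knocked over (it turns faster than 3 rad/s) (angular speed of bracket above 3 rad/s).
It fails at once if the bracket is lifted (its heel rises more than 20 mm off the bench) (height (world z) of bracket above 0.02 m).
It fails at once if the bracket is gripped or forced (more than 30 N from the fingers) (contact force between the fingers and bracket above 30 N).
It fails at once if a bystander is moved by more than 15 mm (distance of any of sample0, sample1, sample2, sample3, suspension, jar from where it was at the start of the episode above 0.015 m).
It also fails if it takes over 69 s, if anything falls off the work surface, if the arm or the gripper's body presses on something with over 40 N, if the wrist force passes 120 N, or if a joint passes its speed limit or range.

## Working session

There is one attempt and no reset: what is moved stays moved. The work goes in short steps, Python scripts to look and compute and a shell command to move; the robot and the scene stay as the last step left them, time stands still between calls to the robot, and variables do not carry over. Pictures are saved under pics/ and viewed, at most 10 in all, crops included, and the job is handed in when it is done.

```bash
mkdir -p pics; ls; cat > h.py <<'E'
import numpy as np, cv2, json
from cell import robot
def snap(name,fn):
    c=robot.read_camera(name); cv2.imwrite('pics/'+fn+'.png',c['image'][:,:,::-1])
    np.savez('pics/'+fn+'.npz',**{k:np.array(v) for k,v in c.items()}); return c
def ray(fn,u,v,z):
    c=np.load('pics/'+fn+'.npz'); P=c['pose']; d=P[:3,:3]@[(u-c['cx'])/c['fx'],(v-c['cy'])/c['fy'],1]
    o=P[:3,3]; return o+d*(z-o[2])/d[2]
def proj(fn,p):
    c=np.load('pics/'+fn+'.npz'); P=c['pose']; q=P[:3,:3].T@(np.array(p)-P[:3,3])
    return np.array([c['fx']*q[0]/q[2]+c['cx'],c['fy']*q[1]/q[2]+c['cy']])
E
python3 - <<'E'
from h import *
for n in ('top','side'):
    c=snap(n,n+'0'); print(n,c['fx'],np.round(c['pose'],3).tolist())
a=cv2.imread('pics/top0.png');cv2.imwrite('pics/top0b.png',cv2.resize(a,(800,600),interpolation=cv2.INTER_CUBIC))
a=cv2.imread('pics/side0.png');cv2.imwrite('pics/side0b.png',cv2.resize(a,(800,600),interpolation=cv2.INTER_CUBIC))
print(robot.observe())
E
```

```text
pics
top 373.09738904917015 [[0.007, -0.995, 0.095, 0.427], [-1.0, -0.008, -0.013, 0.042], [0.014, -0.095, -0.995, 1.226], [0.0, 0.0, 0.0, 1.0]]
side 393.9651379899469 [[0.872, -0.243, 0.424, 0.086], [-0.489, -0.433, 0.757, -0.803], [-0.0, -0.868, -0.497, 0.682], [0.0, 0.0, 0.0, 1.0]]
{'time': 0.1, 'qpos': array([ 1.20101224e+00,  3.42633759e-01,  1.52493691e+00, -4.91516953e-06,
        1.27538794e+00, -1.46014460e-01]), 'qvel': array([-0.00045902, -0.00270348, -0.00260011, -0.00117829, -0.00072229,
       -0.00029341]), 'joint_efforts': array([ 1.20175853e-03, -4.32002699e+01, -2.44698268e+01,  7.17790006e-02,
        5.25071018e-02, -6.78706942e-05]), 'tool_pos': array([0.11644123, 0.51179454, 0.40411892]), 'tool_rot': array([-3.14024055e+00, -1.94090830e-04,  2.91782433e+00]), 'contact_force': array([-0.19268301, -0.48861836, -0.28488265]), 'torque': array([ 0.00307649,  0.00558475, -0.03862606]), 'grip_force': 0.0, 'opening': 0.09195726385479477}
```

View pics/top0b.png

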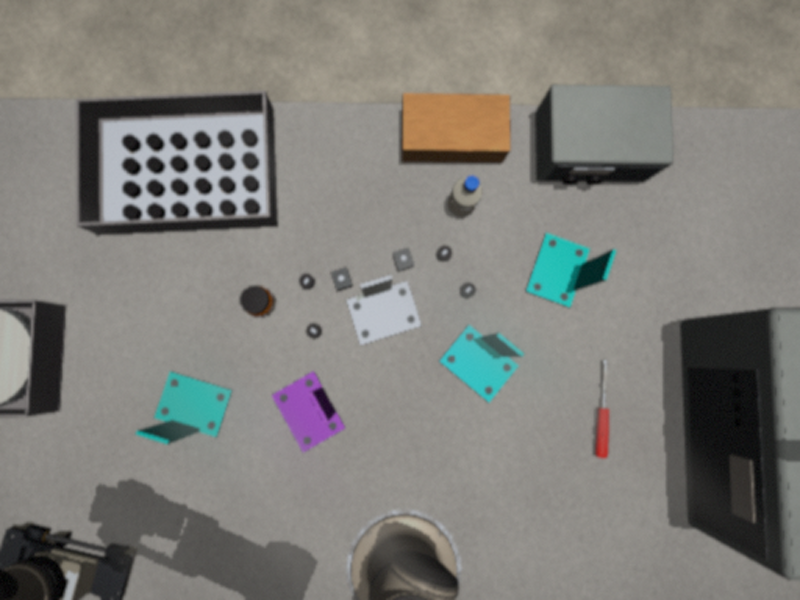

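View pics/side0b.png

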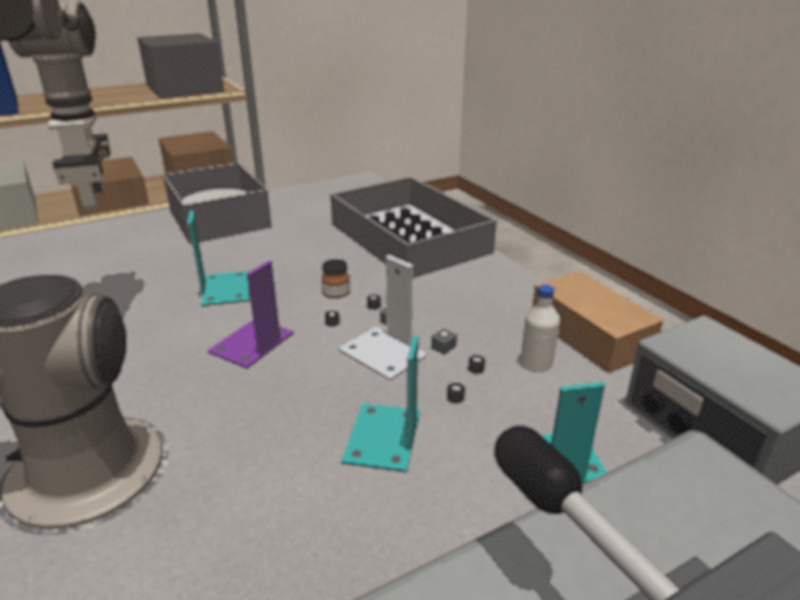

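The top view has five brackets: silver (384,312), purple (309,411), and turquoise (194,404), (480,362) and (570,270). Only the silver one is aluminium, and it stands before the two dark blocks at (342,278) and (403,259), so it is the one meant. I'll confirm that in an enlarged crop.

```bash
python3 - <<'E'
from h import *
a=cv2.imread('pics/top0.png')
# crop u 190..310, v 140..230 (120x90) x6.667
M=cv2.resize(a[140:230,190:310],(800,600),interpolation=cv2.INTER_CUBIC)
for i in range(0,120,10): cv2.line(M,(int(i*6.667),0),(int(i*6.667),6),(0,0,255),1)
cv2.imwrite('pics/crop1.png',M)
E
```

```text
(no output)
```

View pics/crop1.png

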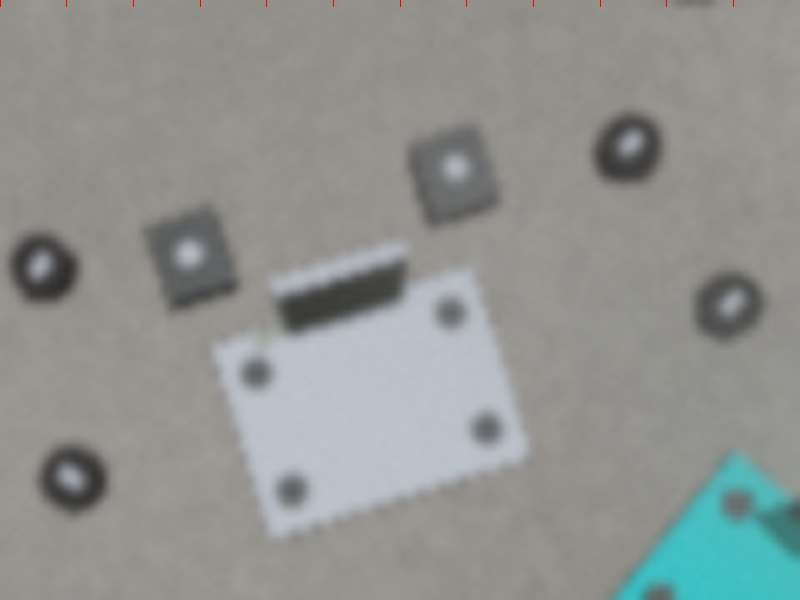

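The crop shows the silver bracket with plate corners at (215,347), (472,270), (528,460), (272,538). The stop blocks' near edges are at about (172,308)-(238,290) and (432,227)-(498,207).

```bash
python3 - <<'E'
from h import *
def w(x,y,z): return ray('top0',190+(x+.5)/6.667-.5,140+(y+.5)/6.667-.5,z)
fl,fr,rr,rl=[w(*p,.008)[:2] for p in [(215,347),(472,270),(528,460),(272,538)]]
print('w',np.linalg.norm(fl-fr),np.linalg.norm(rl-rr),'d',np.linalg.norm(fl-rl),np.linalg.norm(fr-rr))
heel=(fl+fr)/2; d=(fl+fr-rl-rr)/2; print('heel',heel,'yaw',np.arctan2(d[1],d[0]), 'from front',np.arctan2(*( (fl-fr)*[-1,1])))
# stop near bottom edge z=0
L=[w(172,310,0)[:2],w(238,291,0)[:2]];R=[w(432,228,0)[:2],w(498,208,0)[:2]]
print(np.linalg.norm(L[0]-L[1]),np.linalg.norm(R[0]-R[1]),np.linalg.norm(L[1]-R[0]),np.linalg.norm(L[0]-R[1]))
o=(L[1]+R[0]+L[0]+R[1])/4; e=(L[0]+L[1]-R[0]-R[1]);yaw=np.arctan2(-e[0],e[1]); print('stops',o,'yaw',yaw)
f=np.array([np.cos(yaw),np.sin(yaw)]); print('heel in stops', (heel-o)@f,(heel-o)@[-f[1],f[0]])
for n,p in dict(left_l=(45,268),left2=(73,479),r1=(628,148),r2=(729,306)).items():
    q=w(*p,.022)[:2]-o; print(n,q+o,q@f,q@[-f[1],f[0]])
for p in [(283,290),(405,248)]: print('legtop front', w(*p,.18))
E
```

```text
w 0.13215527537133698 0.13090342287360035 d 0.09787378056767478 0.09769628257370803
heel [0.56430502 0.06099336] yaw 0.2963745303391745 from front 0.30170593024152237
0.03396600459328562 0.034417548493083164 0.10133999225288993 0.1697070658132278
stops [0.58979234 0.06556565] yaw 0.3188058474841489
heel in stops -0.02563613089208467 0.003646665705763108
left_l [0.58126171 0.2064071 ] 0.03604355666381974 0.13641828003197773
left2 [0.47867986 0.1907171 ] -0.0662869959599273 0.1536714106417426
r1 [ 0.64315855 -0.07788237] 0.0057157937273357206 -0.15294645643855181
r2 [ 0.5655586  -0.12715766] -0.08341841913734367 -0.1754164088836072
legtop front [0.55258951 0.08408662 0.18      ]
legtop front [0.57098461 0.03258701 0.18      ]
```

```bash
cat >> h.py <<'E'
from scipy.spatial.transform import Rotation as Ro
HEEL=np.array([.5643,.0610,0]); YAW=.305; F=np.array([np.cos(YAW),np.sin(YAW),0]); Z=np.array([0,0,1.])
def target(tilt=20):
    t=np.radians(tilt); y=F*np.cos(t)+Z*np.sin(t); z=F*np.sin(t)-Z*np.cos(t); return np.array([np.cross(y,z),y,z]).T
def cur():
    o=robot.observe(); return o,np.array(o['tool_pos']),Ro.from_euler('xyz',o['tool_rot']).as_matrix()
def tips(S=.130):
    o,p,R=cur(); c=p+.178*R[:,2]; r=[]
    for s in (1,-1):
        q=c+s*S/2*R[:,1]-HEEL; r.append(np.round(1000*np.array([q@F,q@np.cross(Z,F),q[2]]),1))
    print('t',round(o['time'],2),'front',r[0],'rear',r[1],'F',np.round(o['contact_force'],2),'open',round(o['opening'],4))
def go(x,h,y=0,which=1,S=.130):
    o,p,R=cur(); q=HEEL+F*x+np.cross(Z,F)*y+Z*h; d=q-(p+.178*R[:,2]+which*S/2*R[:,1]); print('tool delta to',x,h,np.round(R.T@d,4))
def show(name,fn,u0,v0,w,h):
    snap(name,fn); a=cv2.imread(f'pics/{fn}.png')[v0:v0+h,u0:u0+w]; k=min(800/w,600/h); cv2.imwrite(f'pics/{fn}c.png',cv2.resize(a,None,fx=k,fy=k,interpolation=cv2.INTER_CUBIC))
E
python3 - <<'E'
from h import *
o,p,R=cur(); T=target(); print(Ro.from_matrix(R.T@T).as_rotvec())
q=HEEL+F*-.035+Z*.24; tcp=q-.065*T[:,1]-.178*T[:,2]; print('tcp',tcp,'delta world',tcp-p,'in T',T.T@(tcp-p))
E
```

```text
[-0.31809921 -0.18128285  1.0311627 ]
tcp [0.41458456 0.0138661  0.38503398] delta world [ 0.29814333 -0.49792843 -0.01908494] in T [-0.56447793  0.12019819  0.06405833]
```

Units first: shifts go in shares of 60 cm and turns go in shares of 2 pi rad. So 0.1031 rad / 6.2832 = 0.0164.

```bash
python3 -m pendant '{"sx":[0, 0, 0, 0, 0], "sy":[0, 0, 0, 0, 0], "sz":[0, 0, 0, 0, 0], "ax":[-0.0051, -0.0051, -0.0051, -0.0051, -0.0051], "ay":[-0.0029, -0.0029, -0.0029, -0.0029, -0.0029], "az":[0.0164, 0.0164, 0.0164, 0.0164, 0.0164]}' 0.092
python3 -m pendant '{"sx":[0, 0, 0, 0, 0], "sy":[0, 0, 0, 0, 0], "sz":[0, 0, 0, 0, 0], "ax":[-0.0051, -0.0051, -0.0051, -0.0051, -0.0051], "ay":[-0.0029, -0.0029, -0.0029, -0.0029, -0.0029], "az":[0.0164, 0.0164, 0.0164, 0.0164, 0.0164]}'
python3 -m pendant '{"sx":[-0.0583, -0.0583, -0.0583, -0.0583, -0.0583, -0.0583, -0.0583, -0.0583], "sy":[0.0125, 0.0125, 0.0125, 0.0125, 0.0125, 0.0125, 0.0125, 0.0125], "sz":[0.0067, 0.0067, 0.0067, 0.0067, 0.0067, 0.0067, 0.0067, 0.0067], "ax":[0, 0, 0, 0, 0, 0, 0, 0], "ay":[0, 0, 0, 0, 0, 0, 0, 0], "az":[0, 0, 0, 0, 0, 0, 0, 0]}'
python3 -m pendant '{"sx":[-0.0583, -0.0583, -0.0583, -0.0583, -0.0583, -0.0583, -0.0583, -0.0583], "sy":[0.0125, 0.0125, 0.0125, 0.0125, 0.0125, 0.0125, 0.0125, 0.0125], "sz":[0.0067, 0.0067, 0.0067, 0.0067, 0.0067, 0.0067, 0.0067, 0.0067], "ax":[0, 0, 0, 0, 0, 0, 0, 0], "ay":[0, 0, 0, 0, 0, 0, 0, 0], "az":[0, 0, 0, 0, 0, 0, 0, 0]}'
python3 -c "
from h import *
tips(); o,p,R=cur(); print(Ro.from_matrix(R.T@target()).as_rotvec()); go(-.035,.24); go(-.022,.112)"
```

```text
time: 0.52
tool_pos: [0.1165, 0.5118, 0.4044]
tool_rot: [2.965, 0.046, 2.392]
contact_force: [-0.8, -0.6, 0.4]
opening: 0.0917
grip_force: 0.0
time: 0.93
tool_pos: [0.1164, 0.5118, 0.4044]
tool_rot: [2.791, -0.002, 1.871]
contact_force: [-0.3, -0.3, -0.1]
opening: 0.092
grip_force: 0.0
time: 1.6
tool_pos: [0.265, 0.2635, 0.3947]
tool_rot: [2.792, -0.001, 1.877]
contact_force: [0.5, 0.6, -1.0]
opening: 0.0917
grip_force: 0.0
time: 2.27
tool_pos: [0.4135, 0.0164, 0.3849]
tool_rot: [2.792, -0.001, 1.875]
contact_force: [0.4, 0.9, 0.6]
opening: 0.092
grip_force: 0.0
t 2.27 front [-35.1   2.9 239.9] rear [-157.3    3.   195.4] F [0.38 0.87 0.56] open 0.092
[ 0.0007407  -0.00126191 -0.00091002]
tool delta to -0.035 0.24 [-0.0029  0.0002 -0.    ]
tool delta to -0.022 0.112 [-0.003  -0.0315  0.1247]
```

Scaled: 0.021 m / 0.6 = 0.035, 0.02 m / 0.6 = 0.0333.

```bash
python3 -m pendant '{"sx":[-0.005, 0, 0, 0, 0, 0, 0], "sy":[-0.0083, -0.0083, -0.0083, -0.0083, -0.01, -0.0083, 0], "sz":[0.035, 0.035, 0.035, 0.035, 0.035, 0.0333, 0], "ax":[0, 0, 0, 0, 0, 0, 0], "ay":[0, 0, 0, 0, 0, 0, 0], "az":[0, 0, 0, 0, 0, 0, 0]}'
python3 -c "
from h import *
tips(); go(-.006,.112); show('side','s1',180,100,160,120)"
```

```text
time: 2.85
tool_pos: [0.426, 0.0199, 0.2538]
tool_rot: [2.798, -0.005, 1.876]
contact_force: [-1.6, 0.7, -0.3]
opening: 0.0917
grip_force: 0.0
t 2.85 front [-23.1   3.  108. ] rear [-145.5    3.2   64.3] F [-1.62  0.71 -0.34] open 0.0917
tool delta to -0.006 0.112 [-0.003   0.0174  0.002 ]
```

View pics/s1c.png

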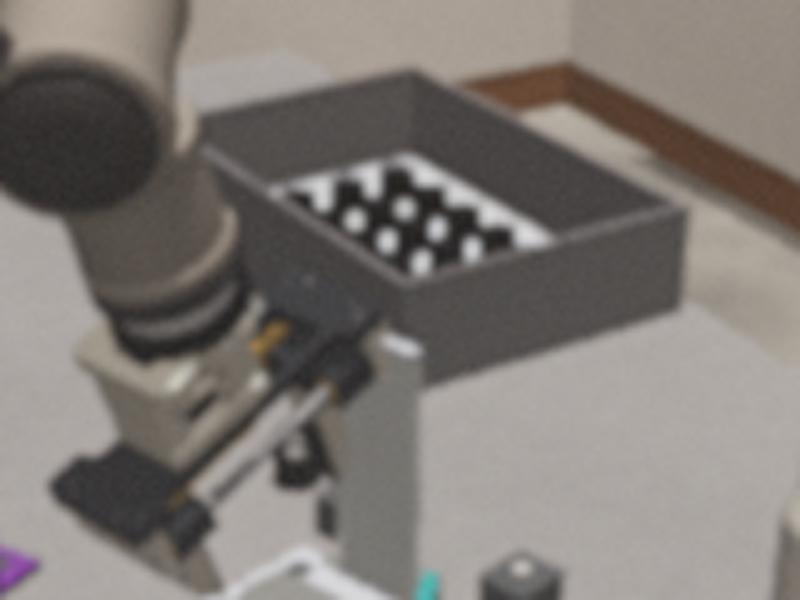

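The fingers are behind the leg, and the gripper body is level with the leg top at about (385,325). I'll raise it a little, then push forwards slowly.

Scaled: -0.014 m / 0.6 = -0.0233, 0.005 m / 0.6 = 0.0083.

```bash
python3 -m pendant '{"sx":[-0.0033, 0, 0, 0, 0, 0], "sy":[0.0083, 0.0067, 0.0067, 0.005, 0, 0], "sz":[-0.0233, -0.0023, -0.0023, -0.0017, 0, 0], "ax":[0, 0, 0, 0, 0, 0], "ay":[0, 0, 0, 0, 0, 0], "az":[0, 0, 0, 0, 0, 0]}'
python3 -c "
from h import *
tips()"
python3 -m pendant '{"sx":[0, 0, 0, 0, 0, 0, 0], "sy":[0.0047, 0.0047, 0.0047, 0.0047, 0.0047, 0.0047, 0], "sz":[0.0017, 0.0017, 0.0017, 0.0017, 0.0017, 0.0017, 0], "ax":[0, 0, 0, 0, 0, 0, 0], "ay":[0, 0, 0, 0, 0, 0, 0], "az":[0, 0, 0, 0, 0, 0, 0]}'
python3 -c "
from h import *
tips(); show('side','s2',180,100,160,120)"
```

```text
time: 3.4
tool_pos: [0.4363, 0.0206, 0.2793]
tool_rot: [2.791, -0.001, 1.876]
contact_force: [-0.3, 0.4, 0.3]
opening: 0.0914
grip_force: 0.0
t 3.4 front [-1.210e+01  1.000e-01  1.344e+02] rear [-1.342e+02  1.000e-01  8.980e+01] F [-0.33  0.4   0.33] open 0.0914
time: 3.98
tool_pos: [0.4537, 0.0259, 0.2792]
tool_rot: [2.792, -0.001, 1.876]
contact_force: [-1.6, 0.2, 0.4]
opening: 0.0916
grip_force: 0.5
t 3.98 front [  6.    0.  134.2] rear [-116.1    0.    89.7] F [-1.56  0.24  0.37] open 0.0916
```

View pics/s2c.png

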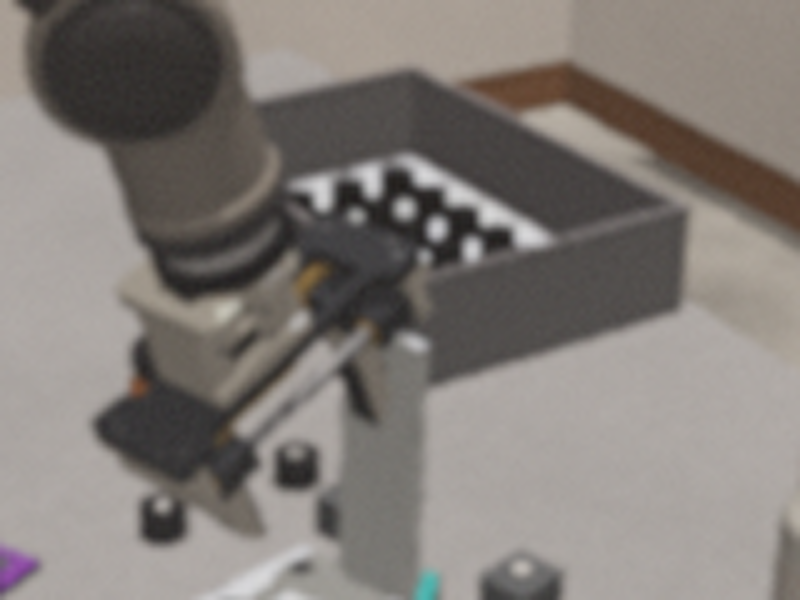

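The front finger is on the leg, and the bracket leans about 5° with a force of about 1.5 N. I'll continue to about 30°, lowering the fingers into the L as it leans.

Scaled: 0.0017 m / 0.6 = 0.0028, 0.0012 m / 0.6 = 0.002.

```bash
python3 -m pendant '{"sx":[0, 0, 0, 0, 0, 0, 0, 0], "sy":[0.002, 0.002, 0.002, 0.002, 0.002, 0.002, 0.002, 0.002], "sz":[0.0028, 0.0028, 0.0028, 0.0028, 0.0028, 0.0028, 0.0028, 0.0028], "ax":[0, 0, 0, 0, 0, 0, 0, 0], "ay":[0, 0, 0, 0, 0, 0, 0, 0], "az":[0, 0, 0, 0, 0, 0, 0, 0]}'|tail -3
python3 -m pendant '{"sx":[0, 0, 0, 0, 0, 0, 0, 0], "sy":[0.002, 0.002, 0.002, 0.002, 0.002, 0.002, 0.002, 0.002], "sz":[0.0028, 0.0028, 0.0028, 0.0028, 0.0028, 0.0028, 0.0028, 0.0028], "ax":[0, 0, 0, 0, 0, 0, 0, 0], "ay":[0, 0, 0, 0, 0, 0, 0, 0], "az":[0, 0, 0, 0, 0, 0, 0, 0]}'|tail -3
python3 -c "
from h import *
tips()"
python3 -m pendant '{"sx":[0, 0, 0, 0, 0, 0, 0, 0], "sy":[0.002, 0.002, 0.002, 0.002, 0.002, 0.002, 0.002, 0], "sz":[0.0032, 0.0032, 0.0032, 0.0032, 0.0032, 0.0032, 0.0032, 0], "ax":[0, 0, 0, 0, 0, 0, 0, 0], "ay":[0, 0, 0, 0, 0, 0, 0, 0], "az":[0, 0, 0, 0, 0, 0, 0, 0]}'|tail -3
python3 -c "
from h import *
tips(); show('side','s3',190,130,140,105)"
```

```text
contact_force: [-1.5, -0.3, 0.5]
opening: 0.0921
grip_force: 0.5
contact_force: [-1.5, -0.6, 1.0]
opening: 0.0919
grip_force: 0.4
t 5.37 front [ 33.1   0.  115.2] rear [-89.    0.   70.7] F [-1.47 -0.56  1.02] open 0.0919
contact_force: [-1.4, -0.3, 0.3]
opening: 0.092
grip_force: 0.3
t 6.03 front [ 45.6   0.  105.4] rear [-76.6   0.1  60.9] F [-1.36 -0.26  0.32] open 0.092
```

View pics/s3c.png

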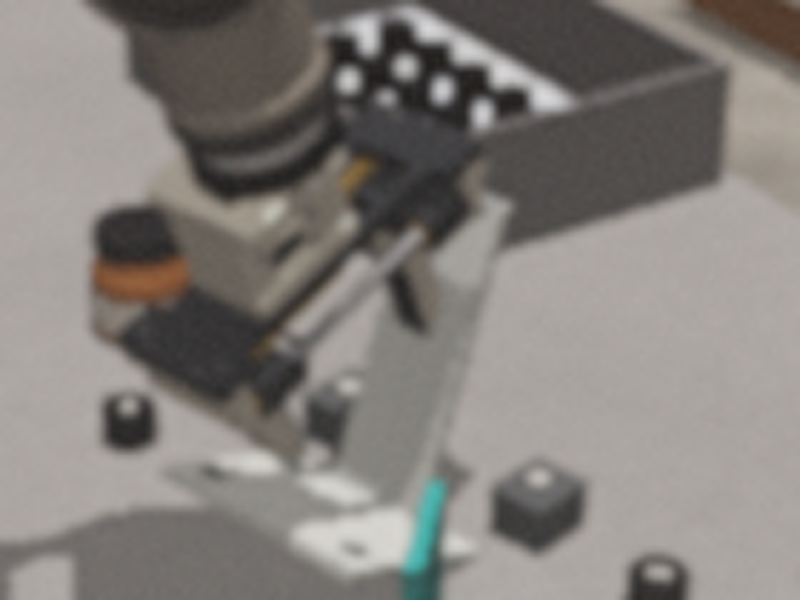

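The lean is about 27°, the heel is in place, and the rear fingertip hangs just above the base plate. I'll go on through the balance point to be caught there.

Scaled: 0.0014 m / 0.6 = 0.0023, 0.0012 m / 0.6 = 0.002.

```bash
python3 -m pendant '{"sx":[0, 0, 0, 0, 0, 0, 0, 0], "sy":[0.0023, 0.0023, 0.0023, 0.0023, 0.0023, 0.0023, 0.0023, 0.0023], "sz":[0.002, 0.002, 0.002, 0.002, 0.002, 0.002, 0.002, 0.002], "ax":[0, 0, 0, 0, 0, 0, 0, 0], "ay":[0, 0, 0, 0, 0, 0, 0, 0], "az":[0, 0, 0, 0, 0, 0, 0, 0]}'|tail -3
python3 -m pendant '{"sx":[0, 0, 0, 0], "sy":[0, 0, 0, 0], "sz":[0, 0, 0, 0], "ax":[0, 0, 0, 0], "ay":[0, 0, 0, 0], "az":[0, 0, 0, 0]}'|tail -3
python3 -c "
from h import *
tips()"
python3 -m pendant '{"sx":[0, 0, 0, 0, 0, 0, 0], "sy":[0.0017, 0.0017, 0.0017, 0.0017, 0, 0, 0], "sz":[0, 0, 0, 0, 0, 0, 0], "ax":[0, 0, 0, 0, 0, 0, 0], "ay":[0, 0, 0, 0, 0, 0, 0], "az":[0, 0, 0, 0, 0, 0, 0]}'|tail -3
python3 -c "
from h import *
tips(); show('side','s4',190,130,140,105)"
```

```text
contact_force: [-0.1, 0.7, -0.1]
opening: 0.0921
grip_force: 0.1
contact_force: [0.7, -0.5, 0.1]
opening: 0.0918
grip_force: 0.1
t 7.08 front [ 59.2  -0.  100.7] rear [-62.9   0.   56.1] F [ 0.67 -0.45  0.05] open 0.0918
contact_force: [-0.1, -0.7, -0.3]
opening: 0.0917
grip_force: 0.1
t 7.67 front [ 63.   0. 102.] rear [-59.1   0.1  57.4] F [-0.11 -0.65 -0.26] open 0.0917
```

View pics/s4c.png

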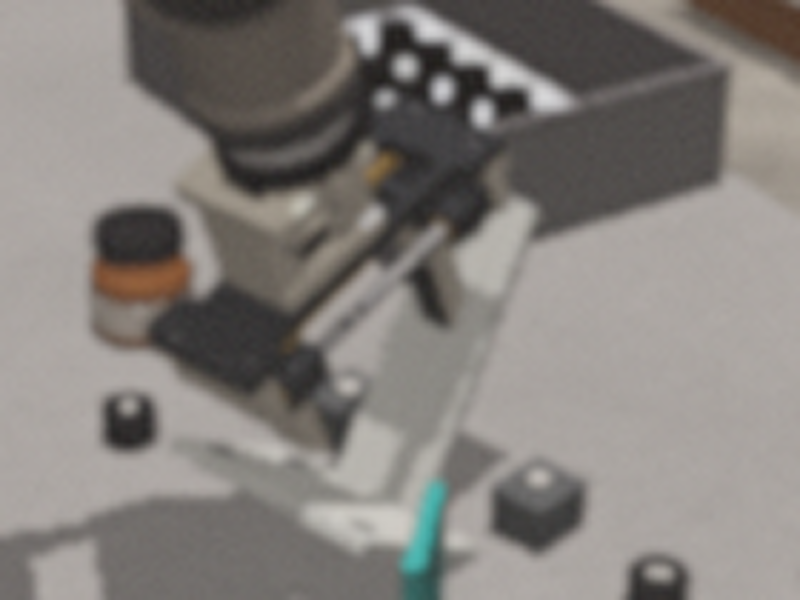

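The bracket leans about 35°, right at balance, and the rear fingertip is close to the plate. I'll creep on.

Scaled: 0.001 m / 0.6 = 0.0017.

```bash
for i in 1; do :; done
python3 -m pendant '{"sx":[0, 0, 0, 0, 0, 0], "sy":[0.0017, 0.0017, 0.0017, 0, 0, 0], "sz":[0, 0, 0, 0, 0, 0], "ax":[0, 0, 0, 0, 0, 0], "ay":[0, 0, 0, 0, 0, 0], "az":[0, 0, 0, 0, 0, 0]}'|tail -3
python3 -m pendant '{"sx":[0, 0, 0, 0, 0, 0], "sy":[0.0017, 0.0017, 0.0017, 0, 0, 0], "sz":[0, 0, 0, 0, 0, 0], "ax":[0, 0, 0, 0, 0, 0], "ay":[0, 0, 0, 0, 0, 0], "az":[0, 0, 0, 0, 0, 0]}'|tail -3
python3 -m pendant '{"sx":[0, 0, 0, 0, 0, 0], "sy":[0.0017, 0.0017, 0.0017, 0, 0, 0], "sz":[0, 0, 0, 0, 0, 0], "ax":[0, 0, 0, 0, 0, 0], "ay":[0, 0, 0, 0, 0, 0], "az":[0, 0, 0, 0, 0, 0]}'|tail -3
python3 -c "
from h import *
tips(); show('side','s5',190,130,140,105)"
```

```text
contact_force: [0.0, -0.3, 0.2]
opening: 0.0918
grip_force: 0.1
contact_force: [-0.2, 0.1, 0.1]
opening: 0.0918
grip_force: 0.0
contact_force: [1.2, -0.4, 0.0]
opening: 0.0919
grip_force: 0.0
t 9.22 front [ 71.4   0.  105. ] rear [-50.7   0.1  60.5] F [ 1.23 -0.35  0.01] open 0.0919
```

View pics/s5c.png

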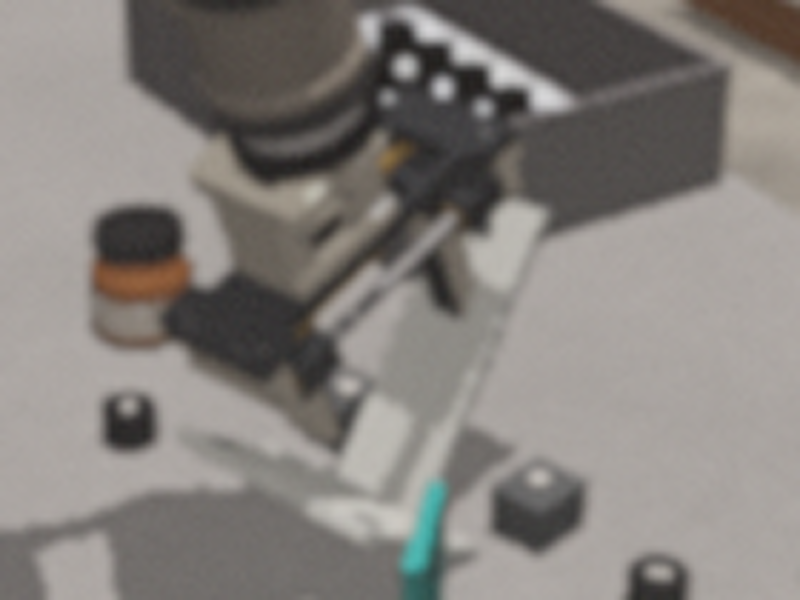

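Scaled: 0.0014 m / 0.6 = 0.0023, -0.0013 m / 0.6 = -0.0022.

```bash

python3 -m pendant '{"sx":[0, 0, 0, 0, 0, 0], "sy":[-0.0022, -0.0022, -0.0022, -0.0022, 0, 0], "sz":[0.0023, 0.0023, 0.0023, 0.0023, 0, 0], "ax":[0, 0, 0, 0, 0, 0], "ay":[0, 0, 0, 0, 0, 0], "az":[0, 0, 0, 0, 0, 0]}'|tail -3
python3 -c "
from h import *
tips()"
python3 -m pendant '{"sx":[0, 0, 0, 0, 0, 0], "sy":[0.0025, 0.0025, 0.0025, 0.0025, 0, 0], "sz":[0, 0, 0, 0, 0, 0], "ax":[0, 0, 0, 0, 0, 0], "ay":[0, 0, 0, 0, 0, 0], "az":[0, 0, 0, 0, 0, 0]}'|tail -3
python3 -m pendant '{"sx":[0, 0, 0, 0, 0, 0], "sy":[0.0025, 0.0025, 0.0025, 0.0025, 0, 0], "sz":[0, 0, 0, 0, 0, 0], "ax":[0, 0, 0, 0, 0, 0], "ay":[0, 0, 0, 0, 0, 0], "az":[0, 0, 0, 0, 0, 0]}'|tail -3
python3 -c "
from h import *
tips(); show('side','s6',190,130,140,105)"
```

```text
contact_force: [0.5, 1.2, 0.2]
opening: 0.0919
grip_force: 0.0
t 9.77 front [68.3  0.1 97.7] rear [-53.9   0.1  53.2] F [0.48 1.18 0.19] open 0.0919
contact_force: [-0.6, -0.0, 0.5]
opening: 0.0919
grip_force: 0.0
contact_force: [1.0, -0.9, 0.9]
opening: 0.0919
grip_force: 0.5
t 10.77 front [ 79.9  -0.  102.2] rear [-42.2   0.   57.6] F [ 1.02 -0.87  0.86] open 0.0919
```

View pics/s6c.png

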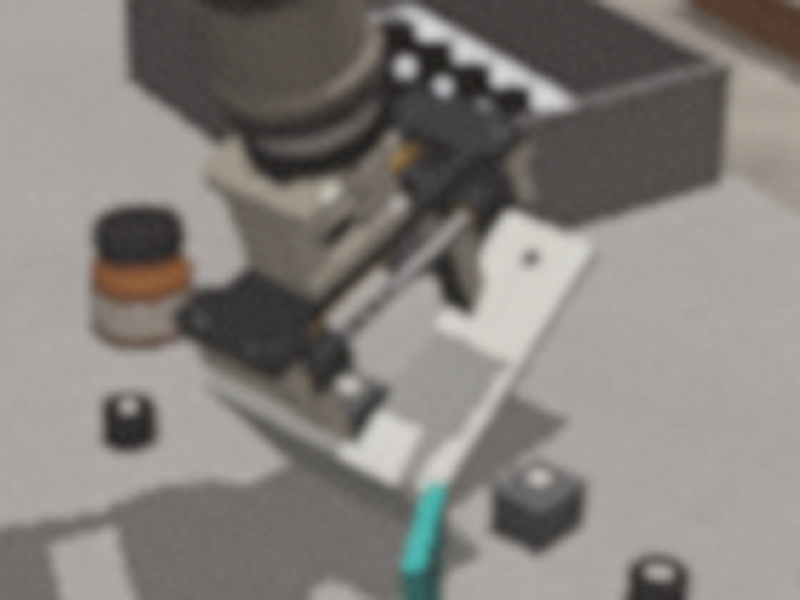

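The bracket is caught on the rear finger at about 47°. I'll let it down slowly with the rear finger high on the plate.

Scaled: -0.0018 m / 0.6 = -0.003, 0.0015 m / 0.6 = 0.0025.

```bash

python3 -m pendant '{"sx":[0, 0, 0, 0, 0, 0, 0], "sy":[0.0017, 0.0017, 0.0017, 0.0017, 0.0017, 0.0017, 0.0025], "sz":[-0.002, -0.002, -0.002, -0.002, -0.002, -0.002, -0.003], "ax":[0, 0, 0, 0, 0, 0, 0], "ay":[0, 0, 0, 0, 0, 0, 0], "az":[0, 0, 0, 0, 0, 0, 0]}'|tail -3
python3 -m pendant '{"sx":[0, 0, 0, 0, 0, 0], "sy":[0.0022, 0.0022, 0.0022, 0.0022, 0.0022, 0], "sz":[-0.0005, -0.0005, -0.0005, -0.0005, -0.0005, 0], "ax":[0, 0, 0, 0, 0, 0], "ay":[0, 0, 0, 0, 0, 0], "az":[0, 0, 0, 0, 0, 0]}'|tail -3
python3 -m pendant '{"sx":[0, 0, 0, 0, 0, 0, 0], "sy":[0.0022, 0.0022, 0.0022, 0.0022, 0.0022, 0, 0], "sz":[-0.0005, -0.0005, -0.0005, -0.0005, -0.0005, 0, 0], "ax":[0, 0, 0, 0, 0, 0, 0], "ay":[0, 0, 0, 0, 0, 0, 0], "az":[0, 0, 0, 0, 0, 0, 0]}'|tail -3
python3 -c "
from h import *
tips(); show('side','s7',190,130,140,105)"
```

```text
contact_force: [1.1, -0.1, -0.1]
opening: 0.0918
grip_force: 0.5
contact_force: [1.8, 0.5, 0.1]
opening: 0.092
grip_force: 0.7
contact_force: [0.7, 0.2, 0.5]
opening: 0.0914
grip_force: 0.7
t 12.48 front [ 94.9   0.  120.5] rear [-27.2   0.   75.9] F [0.73 0.19 0.54] open 0.0914
```

View pics/s7c.png

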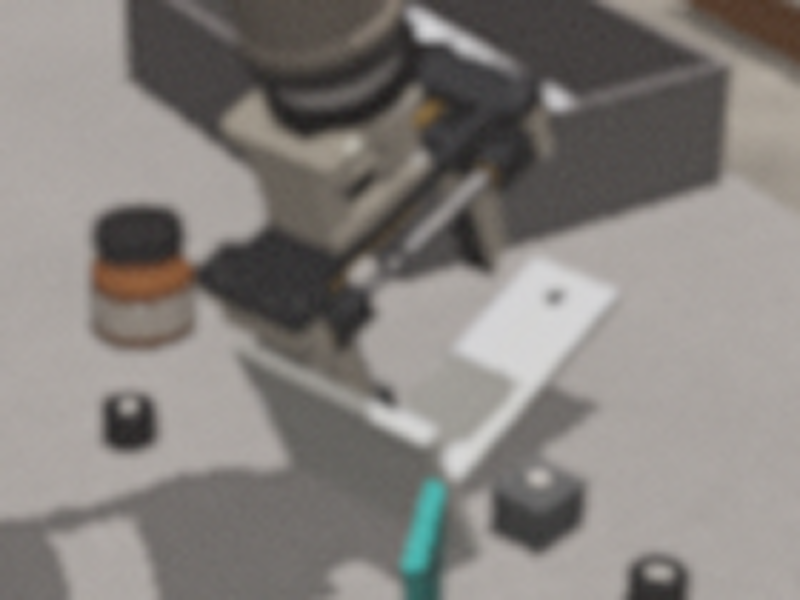

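The bracket is held at about 63°. That was the tenth picture, so from here I go by numbers only.

Units first: shifts go in shares of 60 cm and turns go in shares of 2 pi rad. So 0.0012 m / 0.6 = 0.002.

```bash

python3 -m pendant '{"sx":[0, 0, 0, 0, 0, 0, 0, 0], "sy":[0.002, 0.002, 0.002, 0.002, 0.002, 0.002, 0.002, 0.002], "sz":[0, 0, 0, 0, 0, 0, 0, 0], "ax":[0, 0, 0, 0, 0, 0, 0, 0], "ay":[0, 0, 0, 0, 0, 0, 0, 0], "az":[0, 0, 0, 0, 0, 0, 0, 0]}'|tail -3
python3 -c "
from h import *
tips()"
python3 -m pendant '{"sx":[0, 0, 0, 0, 0, 0, 0], "sy":[0.002, 0.002, 0.002, 0.002, 0.002, 0.002, 0], "sz":[0.0007, 0.0007, 0.0007, 0.0007, 0.0007, 0.0007, 0], "ax":[0, 0, 0, 0, 0, 0, 0], "ay":[0, 0, 0, 0, 0, 0, 0], "az":[0, 0, 0, 0, 0, 0, 0]}'|tail -3
python3 -m pendant '{"sx":[0, 0, 0, 0, 0, 0, 0], "sy":[0.002, 0.002, 0.002, 0.002, 0.002, 0.002, 0], "sz":[0.0007, 0.0007, 0.0007, 0.0007, 0.0007, 0.0007, 0], "ax":[0, 0, 0, 0, 0, 0, 0], "ay":[0, 0, 0, 0, 0, 0, 0], "az":[0, 0, 0, 0, 0, 0, 0]}'|tail -3
python3 -c "
from h import *
tips(); snap('side','s8'); snap('top','t8')"
```

```text
contact_force: [1.7, 0.5, -0.4]
opening: 0.0918
grip_force: 0.7
t 13.2 front [104.    0.  123.7] rear [-18.1   0.1  79.1] F [ 1.72  0.54 -0.35] open 0.0918
contact_force: [1.9, 0.8, 2.7]
opening: 0.0916
grip_force: 1.2
contact_force: [1.0, 0.1, 3.4]
opening: 0.0916
grip_force: 1.4
t 14.37 front [119.4  -0.  124.3] rear [-2.7  0.  79.7] F [1.04 0.13 3.43] open 0.0916
```

```bash

python3 -m pendant '{"sx":[0, 0, 0, 0, 0, 0], "sy":[0.002, 0.002, 0.002, 0.002, 0.002, 0], "sz":[0.0007, 0.0007, 0.0007, 0.0007, 0.0007, 0], "ax":[0, 0, 0, 0, 0, 0], "ay":[0, 0, 0, 0, 0, 0], "az":[0, 0, 0, 0, 0, 0]}'|tail -3
python3 -m pendant '{"sx":[0, 0, 0, 0, 0, 0], "sy":[0.002, 0.002, 0.002, 0.002, 0.002, 0], "sz":[0.0007, 0.0007, 0.0007, 0.0007, 0.0007, 0], "ax":[0, 0, 0, 0, 0, 0], "ay":[0, 0, 0, 0, 0, 0], "az":[0, 0, 0, 0, 0, 0]}'|tail -3
python3 -m pendant '{"sx":[0, 0, 0, 0, 0, 0], "sy":[0.0017, 0.0017, 0.0017, 0.0017, 0, 0], "sz":[0.0007, 0.0007, 0.0007, 0.0007, 0, 0], "ax":[0, 0, 0, 0, 0, 0], "ay":[0, 0, 0, 0, 0, 0], "az":[0, 0, 0, 0, 0, 0]}'|tail -3
python3 -c "
from h import *
tips(); snap('side','s9'); snap('top','t9')"
```

```text
contact_force: [1.5, 1.0, 4.1]
opening: 0.0918
grip_force: 1.8
contact_force: [1.4, -0.0, 2.2]
opening: 0.0918
grip_force: 1.7
contact_force: [1.7, 1.2, 2.4]
opening: 0.0919
grip_force: 1.5
t 15.97 front [1.360e+02 1.000e-01 1.242e+02] rear [13.9  0.1 79.7] F [1.72 1.15 2.35] open 0.0919
```

Scaled: 0.001 m / 0.6 = 0.0017, 0.0004 m / 0.6 = 0.0007.

```bash

python3 -m pendant '{"sx":[0, 0, 0, 0, 0], "sy":[0.0017, 0.0017, 0.0017, 0, 0], "sz":[0.0007, 0.0007, 0.0007, 0, 0], "ax":[0, 0, 0, 0, 0], "ay":[0, 0, 0, 0, 0], "az":[0, 0, 0, 0, 0]}'|tail -3
python3 -m pendant '{"sx":[0, 0, 0, 0, 0], "sy":[0.0017, 0.0017, 0.0017, 0, 0], "sz":[0.0007, 0.0007, 0.0007, 0, 0], "ax":[0, 0, 0, 0, 0], "ay":[0, 0, 0, 0, 0], "az":[0, 0, 0, 0, 0]}'|tail -3
python3 -m pendant '{"sx":[0, 0, 0, 0, 0], "sy":[0.0017, 0.0017, 0.0017, 0, 0], "sz":[0.0007, 0.0007, 0.0007, 0, 0], "ax":[0, 0, 0, 0, 0], "ay":[0, 0, 0, 0, 0], "az":[0, 0, 0, 0, 0]}'|tail -3
python3 -c "
from h import *
tips(); snap('side','s10')"
```

```text
contact_force: [-0.0, -0.5, 1.0]
opening: 0.0918
grip_force: 0.0
contact_force: [0.2, 0.0, 0.1]
opening: 0.0918
grip_force: 0.0
contact_force: [-0.2, 0.5, -1.0]
opening: 0.0916
grip_force: 0.0
t 17.32 front [145.7   0.  124. ] rear [23.6  0.1 79.5] F [-0.21  0.5  -1.01] open 0.0916
```

The finger force fell to zero at rear-tip x of about 15 mm, so the bracket lies flat and the heel has hardly slid. Next I'll withdraw upwards and plan the push pose behind the plate.

Scaled: -0.03 m / 0.6 = -0.05, -0.02 m / 0.6 = -0.0333.

```bash

python3 -m pendant '{"sx":[0, 0, 0, 0, 0, 0, 0], "sy":[0.0067, 0, 0, -0.0167, -0.0333, -0.0333, 0], "sz":[-0.0333, -0.05, -0.05, -0.05, -0.05, -0.0167, 0], "ax":[0, 0, 0, 0, 0, 0, 0], "ay":[0, 0, 0, 0, 0, 0, 0], "az":[0, 0, 0, 0, 0, 0, 0]}'|head -3
cat >> h.py <<'E'
def ptarget(s,tilt=25):
    t=np.radians(tilt); y=s*np.cross(Z,F); z=F*np.sin(t)-Z*np.cos(t); return np.array([np.cross(y,z),y,z]).T
E
python3 -c "
from h import *
tips(); snap('top','t10'); o,p,R=cur(); print(o['qpos'].round(2))
for s in (1,-1):
    T=ptarget(s); print(s,Ro.from_matrix(R.T@T).as_rotvec(), np.linalg.norm(Ro.from_matrix(R.T@T).as_rotvec()))
    for x,h in((-.06,.18),(-.06,.022)):
        q=HEEL+F*x+Z*h-.178*T[:,2]; print(x,h,q,T.T@(q-p))
# image check of plate top / stops by code: bright silver mask in top view
a=np.load('pics/t10.npz')['image'].astype(int)[130:240,180:320]
m=(a.min(2)>150)&(a.max(2)-a.min(2)<40)
ys,xs=np.nonzero(m); print(m.sum(), xs.min()+180,xs.max()+180,ys.min()+130,ys.max()+130)
for r in range(0,110,3): print(''.join('#' if v else '.' for v in m[r,20:100]))
"
```

```text
time: 17.95
tool_pos: [0.494, 0.0389, 0.3958]
tool_rot: [2.791, -0.0, 1.876]
t 17.95 front [4.850e+01 1.000e-01 2.511e+02] rear [-7.360e+01  1.000e-01  2.064e+02] F [ 1.12 -0.31 -0.49] open 0.0919
[-0.12  0.22  1.75  0.19  0.86 -0.52]
1 [-0.0665964  -0.06705817 -1.5705939 ] 1.5734348054404437
-0.06 0.18 [0.43531504 0.02039254 0.34132279] [0.07978766 0.00025579 0.02228069]
-0.06 0.022 [0.43531504 0.02039254 0.18332279] [0.14656135 0.00025579 0.16547732]
-1 [-0.06704295  0.06658128  1.56893258] 1.57177519440771
-0.06 0.18 [0.43531504 0.02039254 0.34132279] [-0.07978766 -0.00025579  0.02228069]
-0.06 0.022 [0.43531504 0.02039254 0.18332279] [-0.14656135 -0.00025579  0.16547732]
2335 180 319 130 239
..........................................................................#.....
#.........................#########.............................................
.#...............###################............................................
................##########..#########...........................................
..................####################.................................
[... 1901 characters left out ...]
.###........################........................
.....####...#......................................#############................
###..#####.##...............................................................#...
...#..##...###..................................................................
##..##..#.......................................................................
............##..................................................................
.#..#.......##..................................................................
.......#........................................................................
.......#........................................................................
```

Scaled: 0.1207 rad / 6.2832 = 0.0192.

```bash

python3 -m pendant '{"sx":[0, 0, 0, 0, 0, 0, 0], "sy":[0, 0, 0, 0, 0, 0, 0], "sz":[0, 0, 0, 0, 0, 0, 0], "ax":[-0.0008, -0.0008, -0.0008, -0.0008, -0.0008, -0.0008, -0.0008], "ay":[0.0008, 0.0008, 0.0008, 0.0008, 0.0008, 0.0008, 0.0008], "az":[0.0192, 0.0192, 0.0192, 0.0192, 0.0192, 0.0192, 0.0192]}'|tail -3
python3 -m pendant '{"sx":[0, 0, 0, 0, 0, 0], "sy":[0, 0, 0, 0, 0, 0], "sz":[0, 0, 0, 0, 0, 0], "ax":[-0.0008, -0.0008, -0.0008, -0.0008, -0.0008, -0.0008], "ay":[0.0008, 0.0008, 0.0008, 0.0008, 0.0008, 0.0008], "az":[0.0192, 0.0192, 0.0192, 0.0192, 0.0192, 0.0192]}'|tail -3
python3 -m pendant '{"sx":[-0.0667, -0.0667, 0, 0], "sy":[0, 0, 0, 0], "sz":[0.0167, 0.02, 0, 0], "ax":[0, 0, 0, 0], "ay":[0, 0, 0, 0], "az":[0, 0, 0, 0]}'|tail -5
python3 -c "
from h import *
tips(); o,p,R=cur(); print(o['qpos'].round(2), Ro.from_matrix(R.T@ptarget(-1)).as_rotvec().round(3)); go(-.06,.18,which=0); go(-.06,.022,which=0)
snap('top','t11')
a=np.load('pics/t11.npz')['image'].astype(int)[125:215,205:275]
for r in range(0,90,2): print(''.join('%02x'%(v) for v in a[r,::2].mean(1).astype(int)//16).replace('0','') )
"
```

```text
contact_force: [-0.7, 0.1, -0.4]
opening: 0.0919
grip_force: 0.0
contact_force: [0.8, -0.4, -0.4]
opening: 0.0916
grip_force: 0.0
tool_pos: [0.4348, 0.0204, 0.338]
tool_rot: [-3.138, -0.429, 0.303]
contact_force: [1.1, -0.3, 1.3]
opening: 0.092
grip_force: 0.0
t 19.42 front [-61.7 -64.3 175.9] rear [-61.6  65.7 176.4] F [ 1.14 -0.3   1.27] open 0.092
[-0.2   0.17  2.01  0.36  0.61  0.81] [-0.003  0.007 -0.002]
tool delta to -0.06 0.18 [ 0.0031  0.0007 -0.0028]
tool delta to -0.06 0.022 [-0.0626  0.0013  0.1409]
99999999999999999999999999999999999
99999999999999999999999999999999999
99999999999999999999999999999999999
99999999999999999999999999999999999
99999999999aabb99999999999999999999
99999999abbcccca9999999999999999999
999999accccbccca9999999999999999999
999999bccca8bccb9999999999999999999
9999999ccca9bccc9999999999999999999
9999999bcccccccca999999999999999999
9999999bccccccccb999999999999999999
99999999ccccccccb999999999999999999
99999999bcccccccca99999999999999999
99999999bccccccccb99999999999999999
999999999ccccccccb99999999999999999
999999999ccccccccca9999999999999999
9999999
[... 336 characters left out ...]
cca99aabb9999999
999866ba6699bcccccccbbbbb9868999999
9999769966899cccccccbb9765569999999
9999866666799bcccca9654457899999999
99999665557aabba9654567799999999999
999996569bbba8544457899999999999999
9999989ab97544567899999999999999999
99999998644568999999999999999998766
99999997578999999999999999999754444
99999999999999999999999999996533444
99999999999999999999999999986743333
99999999999999999999999887877543333
99999999999999999999887776655333333
99999999999999999878787764433333333
99999999875468879777787654333443333
99a99885322257777777656786345553333
99998752222246776556877778456554333
79998642222224557898876434234555333
5998432222223799999a831111111345332
5998334222224999abb9411233333224422
```

The grid shows the leg lying flat, centred in the gap, with the upright plate edge just before the stops. I'll descend behind the plate and push.

Scaled: 0.028 m / 0.6 = 0.0467, -0.0125 m / 0.6 = -0.0208.

```bash

python3 -m pendant '{"sx":[-0.0208, -0.0208, -0.0208, -0.0208, -0.0208, 0, 0], "sy":[0, 0, 0, 0, 0.0017, 0, 0], "sz":[0.0467, 0.0467, 0.0467, 0.0467, 0.0467, 0, 0], "ax":[0, 0, 0, 0, 0, 0, 0], "ay":[0, 0, 0, 0, 0, 0, 0], "az":[0, 0, 0, 0, 0, 0, 0]}'|tail -3
python3 -c "
from h import *
tips(); go(-.02,.022,which=0)"
```

```text
contact_force: [0.4, -0.6, 0.8]
opening: 0.0918
grip_force: 0.0
t 20.05 front [-52.8 -72.8  35.6] rear [-53.7  57.1  37.8] F [ 0.35 -0.55  0.82] open 0.0918
tool delta to -0.02 0.022 [ 0.0241 -0.0074  0.0274]
```

Scaled: 0.004 m / 0.6 = 0.0067, 0.0035 m / 0.6 = 0.0058.

```bash

python3 -m pendant '{"sx":[0.0067, 0.0067, 0.0067, 0.005, 0, 0, 0], "sy":[-0.0025, -0.0025, -0.0025, -0.0025, -0.0025, 0, 0], "sz":[0.0058, 0.0058, 0.0058, 0.0058, 0, 0, 0], "ax":[0, 0, 0, 0, 0, 0, 0], "ay":[0, 0, 0, 0, 0, 0, 0], "az":[0, 0, 0, 0, 0, 0, 0]}'|tail -3
python3 -c "
from h import *
tips(); o,p,R=cur(); print(o['qpos'].round(2), Ro.from_matrix(R.T@ptarget(-1)).as_rotvec().round(3)); go(-.02,.022,which=0)"
```

```text
contact_force: [0.4, 0.6, -0.2]
opening: 0.0919
grip_force: 0.0
t 20.63 front [-34.5 -65.1  31.4] rear [-35.9  64.9  34.2] F [ 0.39  0.61 -0.15] open 0.0919
[-0.18  0.49  2.09  0.87  0.28  0.27] [-0.024  0.009  0.001]
tool delta to -0.02 0.022 [0.0093 0.0003 0.0162]
```

Joint 5 is at its lower limit because of the strong tilt, so I'll ease the tilt and keep the tips at about 32 mm.

Scaled: -0.002 m / 0.6 = -0.0033, -0.03 rad / 6.2832 = -0.0048.

```bash

python3 -m pendant '{"sx":[0, 0, 0, 0, 0], "sy":[0, 0, 0, 0, 0], "sz":[-0.0033, -0.0033, -0.0033, 0, 0], "ax":[0, -0.0013, -0.0013, -0.0013, 0], "ay":[-0.0048, -0.0048, -0.0048, 0, 0], "az":[0, 0, 0, 0, 0]}'|tail -3
python3 -c "
from h import *
tips(); o,p,R=cur(); print(o['qpos'].round(2), Ro.from_matrix(R.T@ptarget(-1)).as_rotvec().round(3)); go(-.02,.032,which=0); go(.009,.032,which=0)"
```

```text
contact_force: [0.7, 0.4, 0.4]
opening: 0.0914
grip_force: 0.0
t 21.05 front [-52.  -69.8  32.5] rear [-52.3  60.2  32.3] F [0.74 0.43 0.43] open 0.0914
[-0.16  0.48  2.07  0.48  0.33  0.67] [0.001 0.098 0.003]
tool delta to -0.02 0.032 [ 0.0302 -0.0047  0.011 ]
tool delta to 0.009 0.032 [ 0.0576 -0.0046  0.0206]
```

```bash

python3 -m pendant '{"sx":[0.01, 0.01, 0.01, 0.01, 0.01, 0], "sy":[-0.0017, -0.0017, -0.0017, -0.0017, -0.0017, 0], "sz":[0.0037, 0.0037, 0.0037, 0.0037, 0.0037, 0], "ax":[0, 0, 0, 0, 0, 0], "ay":[0, 0, 0, 0, 0, 0], "az":[0, 0, 0, 0, 0, 0]}'|tail -3
python3 -c "
from h import *
tips()"
python3 -m pendant '{"sx":[0.0042, 0.0042, 0.0042, 0.0042, 0.0042, 0.0042, 0], "sy":[0, 0, 0, 0, 0, 0, 0], "sz":[0.0015, 0.0015, 0.0015, 0.0015, 0.0015, 0.0015, 0], "ax":[0, 0, 0, 0, 0, 0, 0], "ay":[0, 0, 0, 0, 0, 0, 0], "az":[0, 0, 0, 0, 0, 0, 0]}'|tail -3
python3 -c "
from h import *
tips(); o,p,R=cur(); print(o['qpos'].round(2), Ro.from_matrix(R.T@ptarget(-1)).as_rotvec().round(3))"
```

```text
contact_force: [-0.2, 0.2, 0.6]
opening: 0.0917
grip_force: 0.0
t 21.55 front [-18.9 -64.7  31.9] rear [-19.2  65.3  31.7] F [-0.16  0.23  0.58] open 0.0917
contact_force: [-5.3, -1.9, 3.0]
opening: 0.0922
grip_force: 2.3
t 22.13 front [ -5.  -64.2  31.3] rear [-5.3 65.8 31.3] F [-5.26 -1.88  3.03] open 0.0922
[-0.1   0.53  1.95  0.37  0.38  0.84] [-0.001  0.101  0.002]
```

Scaled: 0.002 m / 0.6 = 0.0033, 0.0007 m / 0.6 = 0.0012.

```bash

python3 -m pendant '{"sx":[0.0033, 0.0033, 0.0033, 0], "sy":[0, 0, 0, 0], "sz":[0.0012, 0.0012, 0.0012, 0], "ax":[0, 0, 0, 0], "ay":[0, 0, 0, 0], "az":[0, 0, 0, 0]}'|tail -3
python3 -c "
from h import *
tips()"
python3 -m pendant '{"sx":[0.0033, 0.0033, 0], "sy":[0, 0, 0], "sz":[0.0012, 0.0012, 0], "ax":[0, 0, 0], "ay":[0, 0, 0], "az":[0, 0, 0]}'|tail -3
python3 -c "
from h import *
tips();snap('top','t12')
a=np.load('pics/t12.npz')['image'].astype(int)[155:200,205:275]
for r in range(0,45,1): print(''.join('%x'%(v) for v in a[r,::1].mean(1).astype(int)//16))
"
```

```text
contact_force: [-4.6, -1.1, 3.4]
opening: 0.092
grip_force: 2.6
t 22.47 front [  1.1 -64.2  31.3] rear [ 0.8 65.8 31.3] F [-4.56 -1.08  3.39] open 0.092
contact_force: [-5.0, -1.9, 4.1]
opening: 0.0919
grip_force: 2.6
t 22.72 front [  5.3 -64.2  31.3] rear [ 5.  65.8 31.3] F [-5.02 -1.92  4.07] open 0.0919
9999999999999999abcccccccccccccccccba9999999a9999999999999999999999999
99999999999999999abccccccccccccccccca999999999999999999999999999999999
99999999999999999abcccccccccccccccccba999999a9999999999999999999999999
99999999999999999abcccccccccccccccccbaa9999999999999998889999999999999
99999999999999999abcccccccccccccccccca99999999999998877789999999999999
9999999999999999999bcccccccccccccccccba9999999988877777778999999999999
9999999999999999999bcccccccccccccccccba9999999877777777778999999999999
9999999999999999999bcccccccccccccccccca9999999777777777777999999999999
9999999999999999999abcccccccccccccccccaa999999766778999777899999999999
99999999999999999999bcccccccccccccccccba999999766779bba877899999999999
99999999999999999999acccccccccccccccccba999999766779bba877789999999999
99999999999
[... 1702 characters left out ...]
33333233348bcb97422357777775555555566666556654433334444445545
9a985333433333332347aa863222357888775566665667777666654333334444445554
9999633333332332333698632222468888765677666666677777765433334444444444
a9a9643333333333333465322223578888865677777666666678876433333444444456
aa99744433323322232333222223678888866777777776666667776543344444455678
9a99754433333233332212222224688988866788877777776666666544455555567899
a999754333333333232211222235799998767888888777777766666555555666689999
a999864323323332322211222246899998767888888887777777666655555566899999
aa999743332333333221122233479a9998668888888888887777777666665567899999
aaa9975333332332221112223468aaa997678998888888888877777776666566788888
```

Scaled: 0.0012 m / 0.6 = 0.002, 0.0004 m / 0.6 = 0.0007.

```bash

python3 -m pendant '{"sx":[0.002, 0.002, 0], "sy":[0, 0, 0], "sz":[0.0007, 0.0007, 0], "ax":[0, 0, 0], "ay":[0, 0, 0], "az":[0, 0, 0]}'|tail -3
python3 -c "
from h import *
tips()"
python3 -m pendant '{"sx":[0.0017, 0, 0], "sy":[0, 0, 0], "sz":[0.0007, 0, 0], "ax":[0, 0, 0], "ay":[0, 0, 0], "az":[0, 0, 0]}'|tail -3
python3 -c "
from h import *
tips()"
python3 -m pendant '{"sx":[0.0017, 0, 0], "sy":[0, 0, 0], "sz":[0.0007, 0, 0], "ax":[0, 0, 0], "ay":[0, 0, 0], "az":[0, 0, 0]}'|tail -3
python3 -c "
from h import *
tips()"
```

```text
contact_force: [-9.1, -4.4, 7.8]
opening: 0.0919
grip_force: 5.1
t 23.02 front [  7.  -64.   31.1] rear [ 6.6 66.  31.2] F [-9.09 -4.4   7.78] open 0.0919
contact_force: [-13.5, -6.3, 11.5]
opening: 0.0918
grip_force: 7.7
t 23.27 front [  7.2 -64.   31. ] rear [ 6.8 66.  31.1] F [-13.48  -6.3   11.48] open 0.0918
contact_force: [-16.3, -7.8, 13.5]
opening: 0.0917
grip_force: 9.3
t 23.52 front [  7.6 -63.9  30.8] rear [ 7.1 66.1 30.9] F [-16.27  -7.78  13.49] open 0.0917
```

The push met the stops: force rose from 5 to about 20 N with no further travel. I'll back off and check.

Scaled: -0.01 m / 0.6 = -0.0167, -0.004 m / 0.6 = -0.0067.

```bash

python3 -m pendant '{"sx":[-0.0017, -0.0017, -0.0033, -0.0067, -0.0167, -0.0167, -0.0167, 0], "sy":[0, 0, 0, 0, 0, 0, 0, 0], "sz":[-0.0007, -0.0007, -0.0012, -0.0025, -0.0058, -0.0058, -0.0058, 0], "ax":[0, 0, 0, 0, 0, 0, 0, 0], "ay":[0, 0, 0, 0, 0, 0, 0, 0], "az":[0, 0, 0, 0, 0, 0, 0, 0]}'|tail -3
python3 -m pendant '{"sx":[0, 0, 0, 0, 0, 0], "sy":[0, 0, 0, 0, 0, 0], "sz":[-0.05, -0.05, -0.05, -0.05, 0, 0], "ax":[0, 0, 0, 0, 0, 0], "ay":[0, 0, 0, 0, 0, 0], "az":[0, 0, 0, 0, 0, 0]}'|tail -3
python3 -c "
from h import *
tips();c=snap('top','t13')
a=np.load('pics/t13.npz')['image'].astype(int)[125:200,205:275]
for r in range(0,75,1): print(''.join('%x'%(v) for v in a[r,::1].mean(1).astype(int)//16))
"
```

```text
contact_force: [-0.2, -0.2, 0.0]
opening: 0.0919
grip_force: 0.0
contact_force: [0.6, 0.0, 0.5]
opening: 0.092
grip_force: 0.0
t 24.68 front [-67.8 -65.4 147.2] rear [-68.   64.6 146.7] F [0.58 0.03 0.5 ] open 0.092
9999999999999999999999999999999999999999999999999999999999999999999999
9999999999999999999999999999999999999999999999999999999999999999999999
9999999999999999999999999999999999999999999999999999999999999999999999
9999999999999999999999aaaaaa999999999999999999999999999999999999999999
99999999999999999999aabbccba999999999999999999999999999999999999999999
9999999999999999aaabbccccccba99999999999999999999999999999999999999999
9999999999999aaabbcccccccccba99999999999999999999999999999999999999999
9999999999aaabbccccccccccccca99999999999999999999999999999999999999999
9999999999abcccccccbbbccccccb99999999999999999999999999999999999999999
9999999999abccccccba9abcccccba9999999999999999999999999999999999999999
99999999999bcccccba878bcccccca9999999999999999999999999999999999999999
99999999999bcccccba879bccccccba999999999999999999999999999999999999999
99999999999abcccccbaaabccccccba9
[... 3740 characters left out ...]
9999999999999999999999999999999999999999999999999999877665555
9999999999999999999999999999999999999999999999999999999999887655444444
9999999999999999999999999999999999999999999999999999999999755444444344
9999999999999999999999999999999999999999999999999999999998643334443344
9999999999999999999999999999999999999999999999999999999998644333443344
9999999999999999999999999999999999999999999999999999998887654333443344
9999999999999999999999999999999999999999999999999998987887654333333334
9999999999999999999999999999999999999999999999988887887776543333333344
9999999999999999999999999999999999999999999988877876777665433333333343
9999999999999999999999999999999999999999988877877776555543333333333334
```

```bash
python3 -c "
from h import *
r=lambda c,w,z=.008: ray('t13',205+c,125+w,z)[:2]
for a,b in (((11.9,13),(23.9,52)),((30.5,14),(39.5,44))):
    d=r(*a)-r(*b); print('leg yaw',np.arctan2(d[1],d[0]))
o=np.array([.58979,.06557]);f=np.array([np.cos(.319),np.sin(.319)])
loc=lambda p:((p-o)@f,(p-o)@[-f[1],f[0]])
print('leg end',loc(r(18,5.2)),'mid gap',loc((r(19,31)+r(35.8,31))/2))
# plate top (z=.1) outer edge ends
for c,w in ((11.5,58.3),(54,45)): print('plate top edge',loc(r(c,w,.1)))
"
```

```text
leg yaw 0.3086145154545115
leg yaw 0.2976030416017416
leg end (np.float64(0.17036391902661008), np.float64(0.004444960656041828)) mid gap (np.float64(0.077806142097107), np.float64(0.0009519485497612633))
plate top edge (np.float64(-0.005701398285967623), np.float64(0.07436609744141502))
plate top edge (np.float64(-0.006234285885316287), np.float64(-0.061138872421638076))
```

```bash
python3 -c "
from h import *
print(robot.hand_in())"
```

```text
the job is handed in; nothing more can be done
None
```

The bracket was tipped gently, lies flat in the gap and sits against both stop blocks; my measurements put it about 8 mm before the stop plane and 0.016 rad off square, both within limits, and I handed the job in at about 25 s (no verdict was returned).

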